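# Seat the ear tube in the push-fit yoke port

## Task

Take the chrome ear tube out of the wooden rack and push its bare tapered end straight down into the open port of the brass yoke held in the vise, driving the tight seal sleeve in the bore ahead of it until it is fully home on the bottom. How deep the bore goes differs from yoke to yoke, so feel for the bottom and press gently, never harder than about 25 N. Then let go, leaving the tube standing in the port and everything else where it was.

Things in the scene. Friction and masses are not known exactly. Their poses are not given: they have to be found in the camera images.
- tube_centre (a point): Half-way up the loose chrome ear tube: straight, rigid, 9 mm in diameter, 140 mm long, 35 g, upright in one of the two rack holes. Its z axis runs along the tube up to the ear tip. The lower end tapers from 9 to 6 mm over its last 6 mm; the top 16 mm is a grey rounded ear tip, 14 mm at its widest. All between is plain 9 mm tube to grip.
- tube_tip (a point): Centre of the lower, tapered end face of the chrome tube, 70 mm below tube_centre along the tube; axes as tube_centre. In the rack it stands 10 mm above the bench.
- spare_centre (a point): Centre (half-way up) of the black spare tube, same size and shape as the chrome one but all black, standing in the other rack hole. Leave it alone.
- rack: Fixed wooden rack block 60 x 120 x 36 mm (own x, y, z; origin in the centre of its underside). Two blind holes, 10.5 mm in diameter, 26 mm deep, at own y = -30 mm and +30 mm (60 mm apart along its y axis); either may hold the chrome tube.
- vise: Fixed green bench vise gripping a brass yoke; origin under the centre of its foot, z up. Its screw and cross bar reach own x = -0.10 m, 60 mm high. The yoke's crossbar lies along own y, 106 mm high, with two upright sleeves: the open port at own y = -22 mm (mouth 154 mm high) and a shorter one at y = +24 mm, 135 mm high, closed by a black rubber plug.
- port (a point): Centre of the open port's mouth, on the top rim of its sleeve; z up along the bore. Sleeve 24 mm in diameter outside, 31 mm at the rim. The mouth is a funnel about 20 mm wide that narrows over 6 mm to a straight bore 11.6 mm in diameter. Pushing with more than 25 N does damage; 20 N straight down always brings the tube home.
- sleeve (a joint): How far the tight black seal sleeve inside the bore has been driven down: 0 as found, 0.017 m at the bottom (tube fully home). The tube's end lands on it 9 to 25 mm below the mouth and pushes it along; it resists with a steady 11 to 12 N (more if pushed off-centre), stays put, and stops dead 26 to 42 mm below the mouth. The two depths shift together from yoke to yoke and cannot be seen.
- screwdriver: Steel screwdriver lying on the bench, to be left alone; origin on its underside.
- ring: Black rubber diaphragm ring, 44 mm in diameter, 6 mm high, to be left alone; origin in the centre of its underside.
- chestpiece: Chrome chestpiece, 46 mm in diameter, 30 mm high, to be left alone; origin in the centre of its underside.
- jar: Amber glass jar with a white cap, 52 mm in diameter, 70 mm high, to be left alone; origin in the centre of its underside.
- dish: Shallow aluminium dish, 80 mm in diameter, 22 mm high, to be left alone; origin in the centre of its underside.

How it is judged:
By the outcome, as a careful person would: the job done as asked, in the order asked, and still so for the second after the job is handed in, with the robot touching nothing.
It also fails if it takes over 43 s, if anything falls off the work surface, if the arm or the gripper's body presses on something with over 40 N, if the wrist force passes 120 N, or if a joint passes its speed limit or range.

## Robot

A 6-joint arm with a two-finger parallel gripper is mounted at the origin on the work surface. World frame = base frame: x ahead of the robot, y to its left, z up, the work surface at z = 0. Lengths are in mm, angles in rad, forces in N, time in s.
With the tool pointing down it reaches from about 325 to 850 mm from the base axis. Payload 4.4 kg.
Tool frame: the origin (TCP) lies on the centre line of the jaws, within the pads' length; the fingertips stand 19 mm ahead of it and the grasp point (between the pads) is the TCP; z points along the fingers, y is the direction in which the jaws open and shut (so a half turn about z gives the same grasp; the last joint's range is limited). The gripper opens to 94 mm and grips with 3 to 60 N. Pads are 16 mm wide; open, the fingers measure 119 mm over their backs; the gripper's body (75 mm by 177 mm) begins 78 mm behind the grasp point.
Start: joints at [1.137, 0.207, 1.542, -0, 1.393, -0.15], TCP at [161.013, 551.998, 224.447] pointing down, gripper open.
Joint ranges: [-2.73, 2.73], [-0.86, 2.22], [0.23, 2.46], [-1.11, 4.25], [0.08, 2.63], [-2.82, 2.82]. Speed limits (rad/s): [2.79, 2.79, 3.14, 3.14, 3.14, 3.14].

## Interface

Orientations are given as [roll, pitch, yaw] about the fixed x, y, z axes, in that order (R = Rz(yaw) Ry(pitch) Rx(roll)).
In Python, from workcell import ctrl gives the robot as it stands.
- The arm moves only by the shell command python3 -m handwheel 'ROWS' [FORCE]. ROWS is JSON, a list of rows, each a list of 7 numbers: the shift along the world's x, y, z in mm, then the turn, a rotation vector about the world's x, y, z in rad, then the gripper's target within -1 to 1 (fully open at 1, half-way at 0, shut at -1). In form: [[tx, ty, tz, wx, wy, wz, claw], ...]. A call has 1 to 5 rows; each row shifts and turns the commanded pose from where the row before left it; what a row does not reach is not made up. A row lasts 1/10 s, in which the tool goes at most 50 mm and 8.59 degrees, less where a joint would pass 70% of its speed; a pose out of reach is approached as far as the arm can. A call with a gripper value outside its range is refused whole. The fingers move at their own pace and stop on an object; FORCE is the grip in N (left out, the last holds). Time passes only in rows, so rows that do not move let the fingers close. It gives the time, the measured TCP pose, the force and the opening at its end, in the units of the state.
- ctrl.observe(): the state, without advancing time (a new reading comes with each control period).
- ctrl.camera(name): name is "side" or "top" or "wrist"; returns the picture (420x560x3 uint8, blue, green, red); there is no depth.
- ctrl.camera_params(name): a dict with "fx", "fy", "cx", "cy" (pixels), "world_to_cam" (4x4, takes a point from world to camera coordinates); the wrist camera has in their place "mount" (4x4, takes a point from camera to tool coordinates, whose origin is the TCP and whose axes are the flange's). Camera axes: x right, y down, z forward; pixel columns grow to the right and rows downward; lengths in mm; the calibration is good to about 2 mm. A picture is of the moment at which its call begins: read the wrist's pose just before it. camera_params takes no time and is no camera call.
- ctrl.job_done(): hands the job in, once; it reports no verdict.
Trained networks look in the newest picture that a camera, given by its name, has taken for a name from the list of things; names that differ only in an ending like _2 or _b are one class to them, and where a whole thing is asked for, a point or a joint stands for the part that bears it (a point fixed in the world has none). Each returns a list of dicts, best first, with "score" (0 to 1); they miss things now and then, are a little off and sometimes report something else, mostly with a low value. They report only what shows in the picture. A call takes as long as a camera call.
- ctrl.search_frame(query, camera): "centre" ([column, row] in pixels, amid what is visible of it).
- ctrl.outline_of(query, camera): "region" (420x560 bool, what is visible of it) and "centre" ([column, row] in pixels, amid what is visible of it).
- ctrl.mark_of(query, camera): "centre" ([column, row] in pixels: a listed point, or the origin of a listed thing).
The state is a dict: "time_s": time; "qpos": joint angles; "joint_velocities": joint speeds; "effort": joint torques, N m; "tool_pos": TCP position; "tcp_rot": TCP orientation; "ft_force": force on the tool from outside, world axes, zero at the start; "wrist_torque": the same for the moment, N m; "grip_width": finger opening in mm.
Only numpy, scipy, OpenCV 4.12 (cv2) and the standard library are available. Lean on these libraries where they do the work, as an engineer would, in place of code of your own. Each camera call takes 0.05 s, during which the arm holds its last target.

## Working session

There is one attempt and no reset: what is moved stays moved. The work goes in short steps, Python scripts to look and compute and a shell command to move; the robot and the scene stay as the last step left them, time stands still between calls to the robot, and variables do not carry over. Pictures are saved under pics/ and viewed, and the job is handed in when it is done.

```bash
ls; mkdir -p pics
python3 - <<'E'
from workcell import ctrl
import cv2
s=ctrl.observe()
for k,v in s.items(): print(k,v)
for c in ["side","top","wrist"]:
    im=ctrl.camera(c); cv2.imwrite(f"pics/{c}0.png",im)
    print(c,ctrl.camera_params(c))
    for q in ["tube_centre","tube_tip","spare_centre","port","rack","vise"]:
        r=ctrl.mark_of(q,c)
        print(c,q,[(d["score"],d["centre"]) for d in r[:3]])
print(ctrl.observe()["time_s"])
E
```

```text
pics
time_s 0.0
qpos [ 1.13652158e+00  2.07379323e-01  1.54290869e+00 -3.39301385e-07
  1.39347639e+00 -1.50496753e-01]
joint_velocities [-0.00096884 -0.00273179  0.0005419   0.00075039  0.00033603 -0.00051523]
effort [-6.28954986e-04 -3.70879483e+01 -2.81413919e+01  6.96289027e-02
  3.62184830e-02 -1.93867786e-04]
tool_pos [160.68625052 551.32284274 223.33531299]
tcp_rot [-3.13944541e+00 -3.25277916e-04  2.85781437e+00]
ft_force [ 0.23055463 -0.72978425  0.22717954]
wrist_torque [ 0.00455873 -0.02092026 -0.00308382]
grip_width 94.02280871882424
side {'fx': 413.4719166018012, 'fy': 413.4719166018012, 'cx': 272.37824786704437, 'cy': 210.02801042529197, 'world_to_cam': array([[-9.84315491e-01, -1.74946798e-01, -2.27295332e-02,
         5.67403884e+02],
       [-6.32217498e-02,  4.70086693e-01, -8.80353061e-01,
         1.02929045e+02],
       [ 1.64699800e-01, -8.65108154e-01, -4.73774057e-01,
         8.59605859e+02],
       [ 0.00000000e+00,  0.00000000e+00,  0.00000000e+00,
         1.00000000e+00]])}
side tube_centre [(0.63, [238.8, 254.1])]
side tube_tip [(0.41, [253.7, 398.8])]
s
[... 772 characters left out ...]
[431.2, 224.8]), (0.16, [249.7, 201.6])]
top rack [(0.69, [232.9, 211.9])]
top vise [(0.73, [406.4, 241.2]), (0.2, [264.0, 295.1])]
wrist {'fx': 294.22263369352527, 'fy': 294.22263369352527, 'cx': 278.0569879832185, 'cy': 210.70742218626526, 'mount': array([[ 1.47367227e-04, -9.61849631e-01, -2.73578626e-01,
         7.88227636e+01],
       [ 9.99999957e-01,  2.10912086e-04, -2.02861211e-04,
         2.20080540e-01],
       [ 2.52823020e-04, -2.73578585e-01,  9.61849621e-01,
        -1.61377862e+02],
       [ 0.00000000e+00,  0.00000000e+00,  0.00000000e+00,
         1.00000000e+00]])}
wrist tube_centre []
wrist tube_tip []
wrist spare_centre []
wrist port []
wrist rack []
wrist vise []
1.05
```

View pics/side0.png

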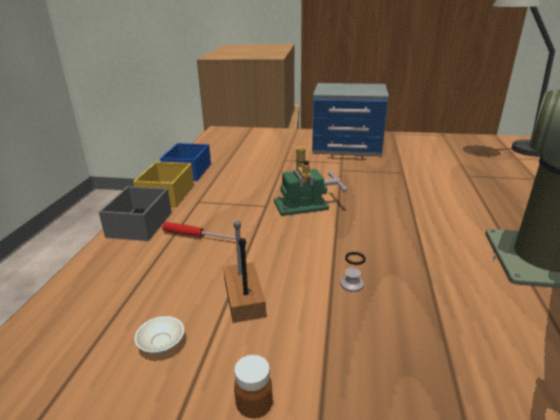

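View pics/top0.png

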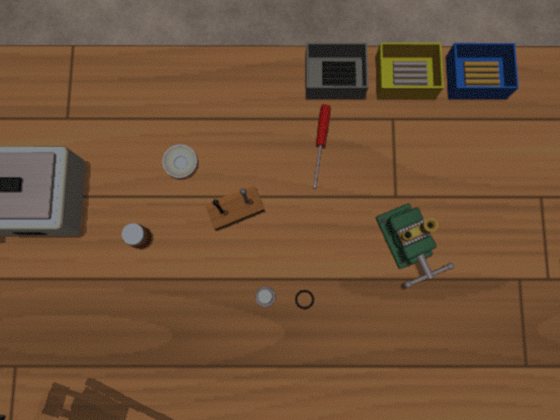

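View pics/wrist0.png

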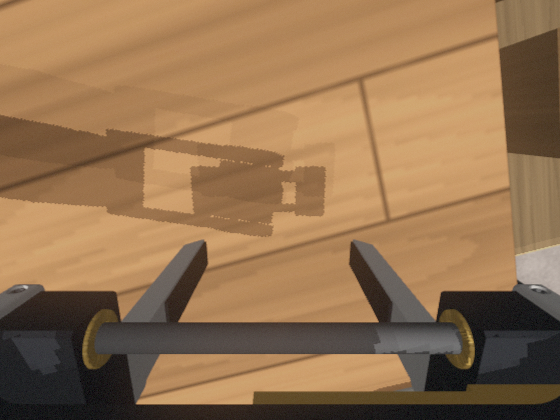

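The side view shows the rack at (243,295), with the chrome tube behind the black spare, and the vise at (302,190). The top view shows the chrome tube in the rack's right hole (hole near (249,203)), the spare in the left one (223,213), and the yoke's open port at about (431,225) with its plug at (407,235).

```bash
cat > h.py <<'E'
import numpy as np, cv2
from workcell import ctrl
from scipy.spatial.transform import Rotation as R
def KT(c):
    p=ctrl.camera_params(c)
    K=np.array([[p["fx"],0,p["cx"]],[0,p["fy"],p["cy"]],[0,0,1]])
    if "world_to_cam" in p: T=p["world_to_cam"]
    else:
        s=ctrl.observe(); W=np.eye(4); W[:3,:3]=R.from_euler("xyz",s["tcp_rot"]).as_matrix(); W[:3,3]=s["tool_pos"]
        T=np.linalg.inv(W@p["mount"])
    return K,T
def proj(c,P,kt=None):
    K,T=kt or KT(c); q=K@(T[:3,:3]@np.array(P,float)+T[:3,3]); return q[:2]/q[2]
def onz(c,uv,z,kt=None):
    K,T=kt or KT(c); d=T[:3,:3].T@np.linalg.solve(K,[uv[0],uv[1],1]); o=-T[:3,:3].T@T[:3,3]
    return o+d*(z-o[2])/d[2]
def tri(a,ua,b,ub):
    (K1,T1),(K2,T2)=KT(a),KT(b)
    X=cv2.triangulatePoints(K1@T1[:3],K2@T2[:3],np.array(ua,float).reshape(2,1),np.array(ub,float).reshape(2,1))[:,0]
    return X[:3]/X[3]
E
python3 - <<'E'
from h import *
np.set_printoptions(precision=1,suppress=True)
print("port top",onz("top",[431.2,224.8],154),"side",onz("side",[298.6,145.1],154),"tri",tri("top",[431.2,224.8],"side",[298.6,145.1]))
print("tubec top",onz("top",[244.3,196.7],80),"side",onz("side",[238.8,254.1],80),tri("top",[244.3,196.7],"side",[238.8,254.1]))
print("tubetip top",onz("top",[248.7,204.3],10))
print("spare",onz("top",[220.7,206.3],80),onz("side",[245.8,273.7],80))
print("rack",onz("top",[232.9,211.9],0),onz("side",[242.7,298.4],0))
print("vise",onz("top",[406.4,241.2],0),onz("side",[302.3,206.4],0))
for c in ["top","side"]:
    im=ctrl.camera(c)
    a=im[170:270,195:450] if c=="top" else im[130:330,210:360]
    cv2.imwrite(f"pics/{c}1.png",cv2.resize(a,None,fx=3,fy=3,interpolation=cv2.INTER_CUBIC))
E
```

```text
port top [ 533.7 -194.3  154. ] side [ 542.2 -211.3  154. ] tri [ 535.5 -192.6  160.1]
tubec top [605.4 185.3  80. ] side [604.6 184.8  80. ] [605.  185.2  80.3]
tubetip top [601.9 180.3  10. ]
spare [584.3 235.6  80. ] [578.1 240.7  80. ]
rack [585.9 216.9   0. ] [595.  212.8   0. ]
vise [ 518.9 -178.6    0. ] [ 526.1 -168.6    0. ]
```

View pics/top1.png

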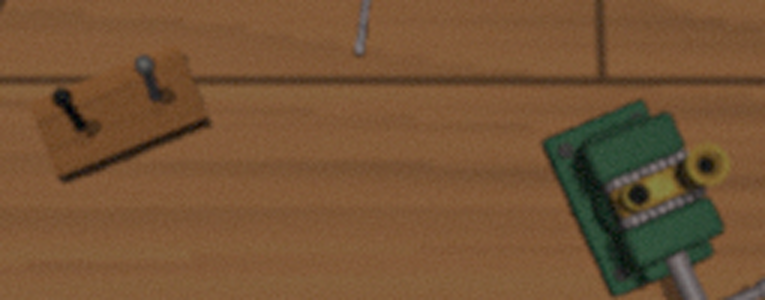

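View pics/side1.png

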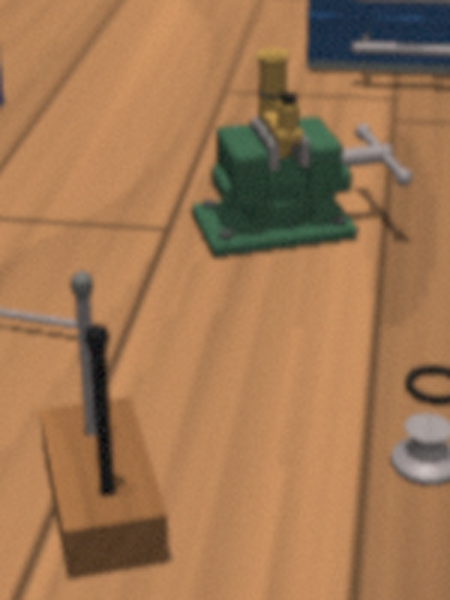

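The chrome tube is at about (605,185). Both cameras agree on that, and it triangulates to z = 80 as it should. The port is at about (534,-194). I'll move above the rack with the jaws across it and look with the wrist camera.

```bash
python3 -m handwheel '[[29.6,-24.4,0.5,0,0,-0.0613,1],[29.6,-24.4,0.5,0,0,-0.0613,1],[29.6,-24.4,0.5,0,0,-0.0613,1],[29.6,-24.4,0.5,0,0,-0.0613,1],[29.6,-24.4,0.5,0,0,-0.0613,1]]'
python3 -m handwheel '[[29.6,-24.4,0.5,0,0,-0.0613,1],[29.6,-24.4,0.5,0,0,-0.0613,1],[29.6,-24.4,0.5,0,0,-0.0613,1],[29.6,-24.4,0.5,0,0,-0.0613,1],[29.6,-24.4,0.5,0,0,-0.0613,1]]'
python3 -m handwheel '[[29.6,-24.4,0.5,0,0,-0.0613,1],[29.6,-24.4,0.5,0,0,-0.0613,1],[29.6,-24.4,0.5,0,0,-0.0613,1],[29.6,-24.4,0.5,0,0,-0.0613,1],[29.6,-24.4,0.5,0,0,-0.0613,1]]'
python3 -m handwheel '[[0,0,0,0,0,0,1],[0,0,0,0,0,0,1]]'
python3 - <<'E'
from h import *
np.set_printoptions(precision=1,suppress=True)
print(ctrl.observe()["tool_pos"],ctrl.observe()["tcp_rot"])
kt=KT("wrist"); im=ctrl.camera("wrist"); cv2.imwrite("pics/w1.png",im)
for q,z in [("tube_centre",80),("tube_tip",10),("spare_centre",80),("rack",0)]:
    for d in ctrl.mark_of(q,"wrist")[:2]: print(q,d["score"],d["centre"],onz("wrist",d["centre"],z,kt))
for q in ["tube_centre","spare_centre"]:
    for z in (36,80,150): print(q,z,proj("wrist",[605,185.2,z] if q[0]=="t" else [584,236,z],kt))
E
```

```text
time_s: 1.65
tool_pos: [310.0, 429.0, 227.1]
tcp_rot: [3.141, 0.0, 2.549]
ft_force: [0.3, 0.2, 0.2]
grip_width: 93.6
time_s: 2.15
tool_pos: [458.1, 306.9, 229.6]
tcp_rot: [3.141, 0.0, 2.242]
ft_force: [0.0, 0.5, -0.7]
grip_width: 94.0
time_s: 2.65
tool_pos: [606.1, 184.9, 232.0]
tcp_rot: [3.141, -0.0, 1.936]
ft_force: [0.7, -0.4, -0.4]
grip_width: 93.9
time_s: 2.85
tool_pos: [605.2, 185.4, 231.5]
tcp_rot: [-3.141, -0.001, 1.937]
ft_force: [0.2, -0.1, -0.1]
grip_width: 93.9
[605.2 185.4 231.5] [-3.1 -0.   1.9]
tube_centre 0.83 [277.6, 207.2] [607.4 180.3  80. ]
tube_tip 0.72 [279.3, 192.7] [609. 182.  10.]
spare_centre 0.57 [271.8, 144.2] [577.5 241.4  80. ]
tube_centre 36 [277.3 193.7]
tube_centre 80 [277.2 202.4]
tube_centre 150 [276.9 222.2]
spare_centre 36 [276.1 148.5]
spare_centre 80 [275.8 151.5]
spare_centre 150 [275.1 158.2]
```

View pics/w1.png

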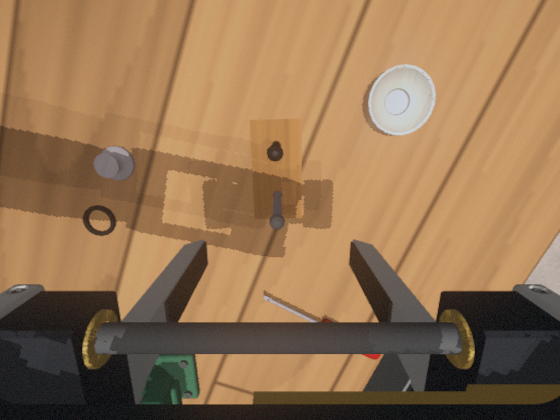

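The wrist view shows the chrome ear tip at (277,222) and the tube foot at about (278,193). Both lie within a pixel of where (605,185) should appear. The rack runs along the tool's x axis, so the jaws open across it. I'll descend and grip.

```bash
python3 -m handwheel '[[0,0,-30,0,0,0,1],[0,0,-30,0,0,0,1],[0,0,-30,0,0,0,1],[0,0,-30,0,0,0,1],[0,0,-20,0,0,0,1]]' 30
python3 -m handwheel '[[0,0,0,0,0,0,0],[0,0,0,0,0,0,-0.5],[0,0,0,0,0,0,-1],[0,0,0,0,0,0,-1],[0,0,0,0,0,0,-1]]' 30
python3 -m handwheel '[[0,0,0,0,0,0,-1],[0,0,0,0,0,0,-1],[0,0,0,0,0,0,-1]]' 30
```

```text
time_s: 3.6
tool_pos: [603.0, 186.7, 89.7]
tcp_rot: [-3.139, -0.001, 1.94]
ft_force: [0.9, 0.3, -0.2]
grip_width: 94.2
time_s: 4.1
tool_pos: [606.0, 186.2, 93.5]
tcp_rot: [3.139, 0.001, 1.938]
ft_force: [0.8, 1.0, 0.2]
grip_width: 57.4
time_s: 4.4
tool_pos: [605.0, 186.0, 92.0]
tcp_rot: [3.142, 0.0, 1.938]
ft_force: [0.6, 0.3, 0.4]
grip_width: 33.4
```

```bash
python3 -m handwheel '[[0,0,0,0,0,0,-1],[0,0,0,0,0,0,-1],[0,0,0,0,0,0,-1],[0,0,0,0,0,0,-1],[0,0,0,0,0,0,-1]]' 30
python3 - <<'E'
from h import *
im=ctrl.camera("wrist"); cv2.imwrite("pics/w2.png",im); print(ctrl.observe()["ft_force"],ctrl.observe()["grip_width"],ctrl.observe()["tool_pos"])
E
```

```text
time_s: 4.9
tool_pos: [604.9, 186.0, 91.9]
tcp_rot: [-3.141, -0.0, 1.938]
ft_force: [0.2, -0.5, -0.3]
grip_width: 11.3
[-0.11282399  0.40710723 -0.72460121] 11.272536435921317 [604.94781289 185.99437226  91.86276358]
```

View pics/w2.png

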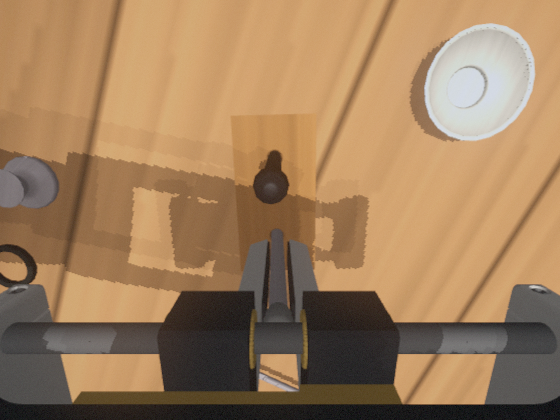

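The tube stands between the nearly closed fingers, running from (277,235) at the lower end to (278,310). The spare at (271,185) is untouched. I'll finish closing.

```bash
python3 -m handwheel '[[0,0,0,0,0,0,-1],[0,0,0,0,0,0,-1],[0,0,0,0,0,0,-1]]' 40
python3 -m handwheel '[[0,0,4,0,0,0,-1],[0,0,12,0,0,0,-1],[0,0,15,0,0,0,-1],[0,0,20,0,0,0,-1],[0,0,25,0,0,0,-1]]' 40
python3 -m handwheel '[[0,0,30,0,0,0,-1],[0,0,30,0,0,0,-1],[0,0,30,0,0,0,-1],[0,0,14,0,0,0,-1],[0,0,0,0,0,0,-1]]' 40
```

```text
time_s: 5.25
tool_pos: [605.0, 186.0, 91.9]
tcp_rot: [-3.141, -0.0, 1.938]
ft_force: [-0.7, -0.4, -0.2]
grip_width: 11.0
time_s: 5.75
tool_pos: [604.8, 185.9, 169.5]
tcp_rot: [-3.141, -0.0, 1.938]
ft_force: [0.4, -0.3, 1.2]
grip_width: 11.0
time_s: 6.25
tool_pos: [606.8, 186.3, 276.3]
tcp_rot: [3.134, 0.002, 1.938]
ft_force: [-0.1, -0.4, 0.6]
grip_width: 11.1
```

Run:
```python
from h import *
np.set_printoptions(precision=1,suppress=True)
s=ctrl.observe(); print(s["tool_pos"],s["tcp_rot"],s["grip_width"])
kt=KT("wrist"); im=ctrl.camera("wrist"); cv2.imwrite("pics/w3.png",im[200:420,180:380].repeat(3,0).repeat(3,1)[:600])
im=ctrl.camera("side"); 
p=s["tool_pos"]
print("side proj tcp, tip, top",proj("side",p),proj("side",p-[0,0,82]),proj("side",p+[0,0,58]))
print("wrist proj tip",proj("wrist",p-[0,0,82],kt),proj("wrist",p-[0,0,30],kt))
u,v=proj("side",p).astype(int); a=im[max(v-70,0):v+90,max(u-70,0):u+70]; cv2.imwrite("pics/s3.png",cv2.resize(a,None,fx=3.7,fy=3.7,interpolation=cv2.INTER_CUBIC)); print(u-70,v-70)
im=ctrl.camera("top"); u,v=proj("top",p).astype(int); a=im[max(v-70,0):v+70,max(u-70,0):u+70]; cv2.imwrite("pics/t3.png",cv2.resize(a,None,fx=4,fy=4,interpolation=cv2.INTER_CUBIC))
for q in ["tube_centre","tube_tip"]:
  for c in ["side","top","wrist"]: print(q,c,[(d["score"],d["centre"]) for d in ctrl.mark_of(q,c)[:2]])
```

```text
[606.8 186.3 276.3] [3.1 0.  1.9] 11.070086620152187
side proj tcp, tip, top [229.8 153.6] [233.2 199. ] [227.1 118.2]
wrist proj tip [276.4 221.7] [276.6 244.9]
159 83
tube_centre side [(0.72, [233.7, 160.6]), (0.23, [357.7, 261.2])]
tube_centre top [(0.74, [407.9, 240.3]), (0.37, [228.9, 212.8])]
tube_centre wrist [(0.94, [275.3, 261.7])]
tube_tip side [(0.85, [232.3, 201.7])]
tube_tip top []
tube_tip wrist [(0.75, [278.4, 223.6])]
```

View pics/w3.png

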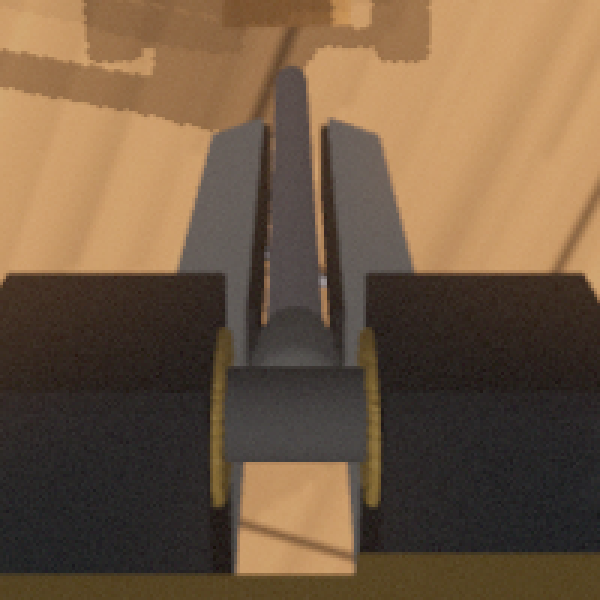

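View pics/s3.png

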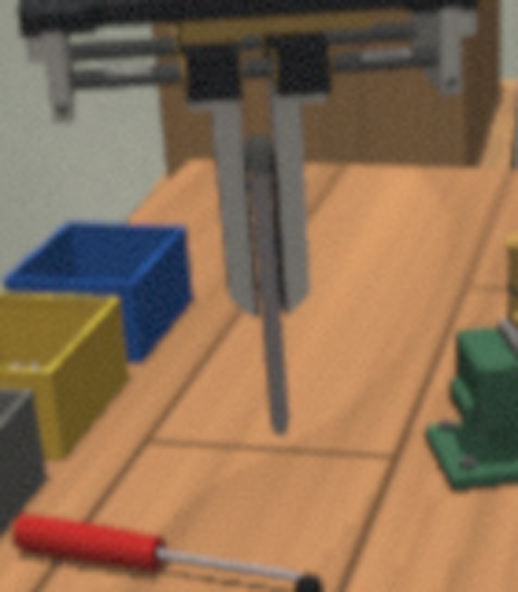

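The tube is held, with its tip in the wrist view at about (278,223) and nearly vertical in the side view. I'll carry it to about 30 mm past the port so the port shows clear of the tube.

```bash
python3 -m handwheel '[[-3,-20,0,0,0,0,-1],[-4.5,-30,0,0,0,0,-1],[-4.5,-30,0,0,0,0,-1],[-4.5,-30,0,0,0,0,-1],[-4.5,-30,0,0,0,0,-1]]' 55
python3 -m handwheel '[[-4.5,-30,0,0,0,0,-1],[-4.5,-30,0,0,0,0,-1],[-4.5,-30,0,0,0,0,-1],[-4.5,-30,0,0,0,0,-1],[-4.5,-30,0,0,0,0,-1]]' 55
python3 -m handwheel '[[-4.5,-30,0,0,0,0,-1],[-4.5,-30,0,0,0,0,-1],[-4.5,-30,0,0,0,0,-1],[-4.5,-27,0,0,0,0,-1],[0,0,0,0,0,0,-1]]' 55
python3 -m handwheel '[[0,0,0,0,0,0,-1],[0,0,0,0,0,0,-1],[0,0,0,0,0,0,-1]]' 55
cat > look.py <<'E'
from h import *
import sys
np.set_printoptions(precision=1,suppress=True)
n=sys.argv[1]
s=ctrl.observe(); p=s["tool_pos"]; M=R.from_euler("xyz",s["tcp_rot"]).as_matrix(); print(p,s["tcp_rot"].round(3) if hasattr(s["tcp_rot"],"round") else s["tcp_rot"],s["grip_width"])
kt=KT("wrist"); im=ctrl.camera("wrist"); cv2.imwrite(f"pics/{n}.png",cv2.resize(im[110:310,180:380],None,fx=3,fy=3,interpolation=cv2.INTER_CUBIC))
print("pred tip",proj("wrist",p+M@[0,0,82],kt),"top->port(535,-193)",proj("wrist",[535,-193,154],kt))
for q,z in [("tube_tip",p[2]-82),("port",154)]:
  for d in ctrl.mark_of(q,"wrist")[:2]: print(q,d["score"],d["centre"],onz("wrist",d["centre"],z,kt))
E
python3 look.py w4
```

```text
time_s: 7.2
tool_pos: [583.6, 45.0, 271.6]
tcp_rot: [-3.141, -0.0, 1.939]
ft_force: [0.5, -0.6, -0.2]
grip_width: 10.2
time_s: 7.7
tool_pos: [561.1, -105.2, 271.7]
tcp_rot: [-3.141, -0.0, 1.938]
ft_force: [0.8, 0.5, -0.7]
grip_width: 10.5
time_s: 8.2
tool_pos: [542.7, -224.2, 271.5]
tcp_rot: [-3.141, 0.001, 1.934]
ft_force: [0.0, 1.2, -0.3]
grip_width: 10.4
time_s: 8.5
tool_pos: [543.7, -219.8, 271.9]
tcp_rot: [3.142, -0.0, 1.94]
ft_force: [0.1, 0.1, 0.3]
grip_width: 10.3
[ 543.7 -219.8  271.9] [ 3.1 -0.   1.9] 10.313956409686536
pred tip [277.1 221.9] top->port(535,-193) [278.8 182.4]
tube_tip 0.67 [279.9, 223.0] [ 546.4 -219.9  189.9]
port 0.89 [277.9, 180.9] [ 533.7 -192.   154. ]
```

View pics/w4.png

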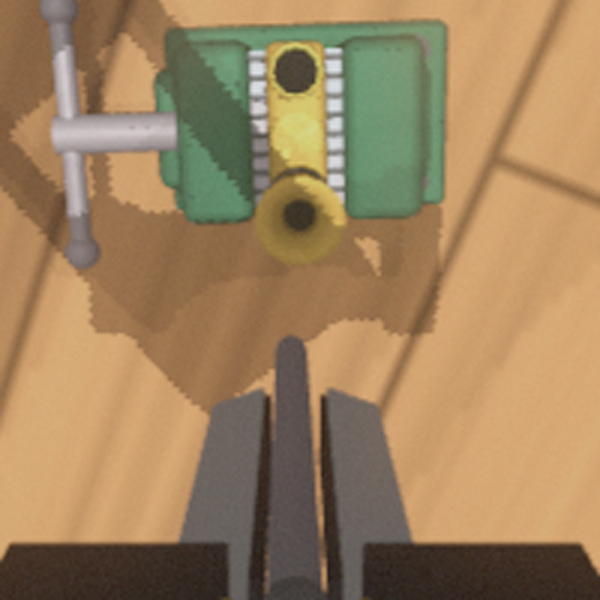

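Run:
```python
from h import *
np.set_printoptions(precision=2,suppress=True)
kt=KT("wrist"); s=ctrl.observe(); p=np.array(s["tool_pos"]); M=R.from_euler("xyz",s["tcp_rot"]).as_matrix()
def t(w): return M.T@(w-p)
for uv in [(280.3,182.5),(277.9,180.9)]: w=onz("wrist",uv,154,kt); print("port",w,t(w))
for z in (78,82,86):
  for uv in [(276.8,224.3),(279.9,223)]: w=onz("wrist",uv,p[2]-z,kt); print("tip",z,w,t(w))
# rim mask in newest picture
im=ctrl.camera("wrist")
for q in ["port"]: 
  for d in ctrl.mark_of(q,"wrist")[:1]: print(d)
o=ctrl.outline_of("tube_tip","wrist")
for d in o[:1]:
  m=d["region"]; ys,xs=np.nonzero(m); print(d["score"],xs.min(),xs.max(),ys.min(),ys.max())
  for r in range(ys.min(),ys.min()+40,4):
    x=np.nonzero(m[r])[0]; print(r,x.min() if len(x) else None,x.max() if len(x) else None)
K=kt[0]
for z in (82,60,40):
  for y in (-4.5,4.5): print(z,y,proj("wrist",p+M@[0,y,z],kt))
# project rim circle and compare
img=im.copy()
c=onz("wrist",(280.3,182.5),154,kt)
for a in np.linspace(0,6.28,60):
  u=proj("wrist",c+[15.5*np.cos(a),15.5*np.sin(a),0],kt); 
  img[int(round(u[1])),int(round(u[0]))]=(255,0,255)
cv2.imwrite("pics/w5.png",cv2.resize(img[150:250,230:330],None,fx=6,fy=6,interpolation=cv2.INTER_NEAREST))
```

```text
port [ 536.43 -192.9   154.  ] [ 28.02   2.99 118.02]
port [ 533.72 -192.28  154.  ] [ 29.58   0.69 118.02]
tip 78 [ 543.83 -221.04  194.02] [-0.89 -0.25 78.  ]
tip 78 [ 545.89 -218.99  194.02] [ 0.28  2.41 78.  ]
tip 82 [ 544.3  -222.29  190.02] [-2.23 -0.26 82.  ]
tip 82 [ 546.39 -220.21  190.02] [-1.04  2.44 82.  ]
tip 86 [ 544.77 -223.55  186.02] [-3.57 -0.28 86.  ]
tip 86 [ 546.89 -221.43  186.02] [-2.36  2.46 86.  ]
{'centre': [275.8, 180.4], 'score': 0.74}
0.58 264 292 222 322
222 276 278
226 273 282
230 272 282
234 272 282
238 272 283
242 272 283
246 272 283
250 271 283
254 271 284
258 271 284
82 -4.5 [271.92 221.86]
82 4.5 [282.28 221.86]
60 -4.5 [271.38 230.42]
60 4.5 [282.66 230.42]
40 -4.5 [270.79 239.65]
40 4.5 [283.08 239.65]
```

View pics/w5.png

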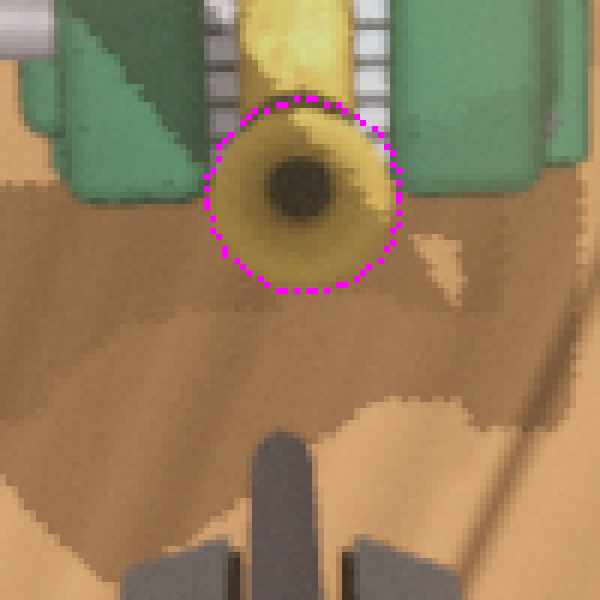

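The wrist view shows the open port's rim centred at (280.6,182.5), and a projected 31 mm circle fits it well. The bore is at (280,181) and the tube tip at (277,222). Measured in the same camera, the tip must move about (-7.9, +29.6) mm to be over the port. I'll go there, lower to about 10 mm above the rim and look again.

```bash
python3 -m handwheel '[[-2.6,9.9,0,0,0,0,-1],[-2.6,9.9,0,0,0,0,-1],[-2.7,9.8,-8,0,0,0,-1],[0,0,-9,0,0,0,-1],[0,0,-8,0,0,0,-1]]' 55
python3 -m handwheel '[[0,0,0,0,0,0,-1],[0,0,0,0,0,0,-1]]' 55
cat > look2.py <<'E'
from h import *
import sys
n=sys.argv[1]
np.set_printoptions(precision=2,suppress=True)
s=ctrl.observe(); p=np.array(s["tool_pos"]); M=R.from_euler("xyz",s["tcp_rot"]).as_matrix(); kt=KT("wrist"); print(p,s["tcp_rot"],s["grip_width"],s["ft_force"])
im=ctrl.camera("wrist"); cv2.imwrite(f"pics/{n}w.png",cv2.resize(im[150:250,230:330],None,fx=5,fy=5,interpolation=cv2.INTER_CUBIC))
for c in ["side","top"]:
  im=ctrl.camera(c); q=np.array([535.5,-192.5,175]); u,v=proj(c,q).astype(int); print(c,"origin",u-30,v-30,"proj tcp axis at 154,190",proj(c,[p[0],p[1],154]),proj(c,[p[0],p[1],190]))
  cv2.imwrite(f"pics/{n}{c[0]}.png",cv2.resize(im[v-30:v+30,u-30:u+30],None,fx=8,fy=8,interpolation=cv2.INTER_CUBIC))
E
python3 look2.py a
python3 -c "
import cv2,numpy as np
cv2.imwrite('pics/a.png',np.hstack([cv2.resize(cv2.imread(f'pics/a{k}.png'),(400,400)) for k in 'ws']))"
```

```text
time_s: 9.3
tool_pos: [535.2, -190.7, 245.8]
tcp_rot: [-3.141, -0.0, 1.939]
ft_force: [-0.1, -0.3, -0.4]
grip_width: 10.5
time_s: 9.5
tool_pos: [535.4, -191.6, 246.3]
tcp_rot: [-3.141, -0.001, 1.938]
ft_force: [-0.7, -0.6, -0.1]
grip_width: 10.1
[ 535.42 -191.56  246.34] [-3.14 -0.    1.94] 10.096646918168501 [-0.67 -0.6  -0.11]
side origin 270 109 proj tcp axis at 154,190 [300.35 147.82] [300.49 133.98]
top origin 403 192 proj tcp axis at 154,190 [429.77 223.95] [434.73 221.18]
```

View pics/aw.png

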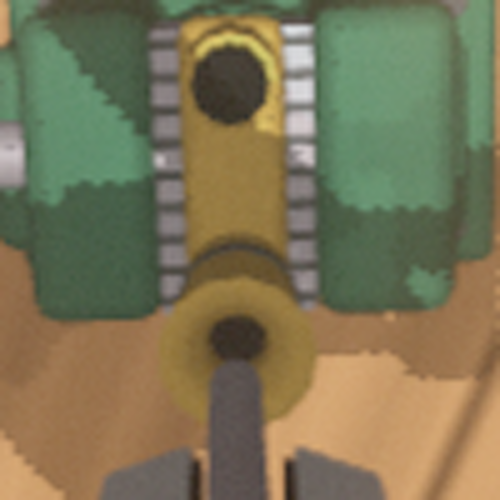

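View pics/as.png

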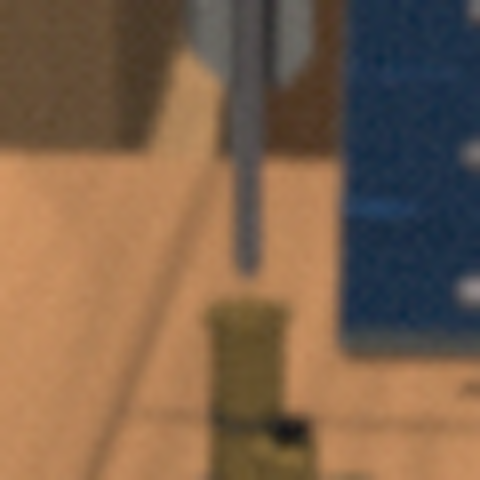

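View pics/at.png

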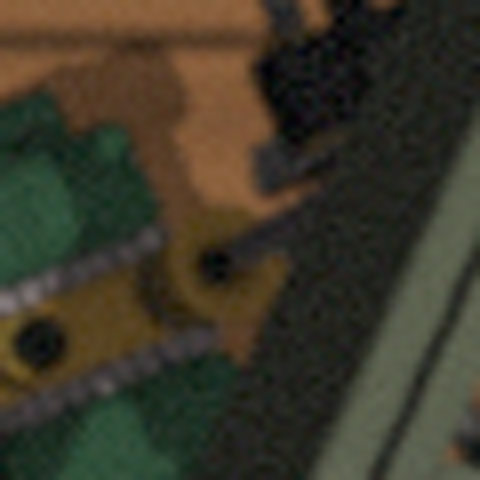

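Run:
```python
from h import *
np.set_printoptions(precision=2,suppress=True)
kt=KT("wrist"); s=ctrl.observe(); p=np.array(s["tool_pos"]); M=R.from_euler("xyz",s["tcp_rot"]).as_matrix()
f=lambda uv,z: M.T@(onz("wrist",uv,z,kt)-p)
print("rim far-15.5",f((277.6,205),154)-[15.5,0,0],"near+15.5",f((277.6,235),154)+[15.5,0,0],"bore far",f((277.4,213),148)-[5.8,0,0],"rim l,r",f((262,220),154),f((293.2,220),154))
print("tip far-3",f((277,222.4),p[2]-82)-[3,0,0],f((277,222.4),p[2]-80)-[3,0,0])
im=cv2.imread("pics/at.png"); cv2.imwrite("pics/at2.png",cv2.resize(im[160:360,120:360],None,fx=3,fy=3,interpolation=cv2.INTER_CUBIC))
```

```text
rim far-15.5 [-3.33  0.43 93.32] near+15.5 [-0.92  0.42 93.34] bore far [-2.85  0.23 99.33] rim l,r [ -1.91 -13.75  93.32] [-1.91 14.59 93.34]
tip far-3 [-3.49 -0.09 82.  ] [-2.83 -0.08 80.  ]
```

View pics/at2.png

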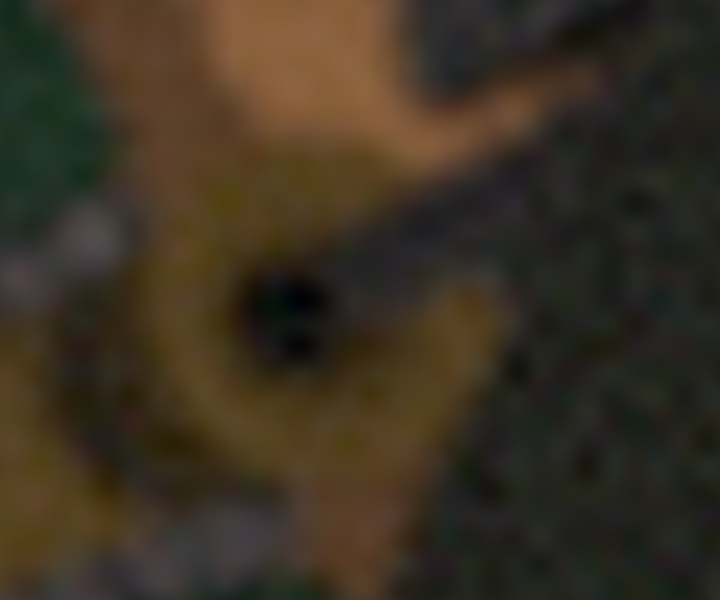

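In the side view the tip at column 247 is centred over the rim (207–290). The wrist measurement puts the tip within about 1 mm of the bore axis. I'll make a small correction of about (0.1, 0.9) mm, then descend while feeling for the seal.

```bash
python3 -m handwheel '[[0.1,0.9,0,0,0,0,-1],[0,0,-4,0,0,0,-1],[0,0,-4,0,0,0,-1],[0,0,-4,0,0,0,-1],[0,0,0,0,0,0,-1]]' 55
python3 -m handwheel '[[0,0,-2,0,0,0,-1],[0,0,-2,0,0,0,-1],[0,0,-2,0,0,0,-1],[0,0,0,0,0,0,-1]]' 55
```

```text
time_s: 10.15
tool_pos: [535.2, -190.2, 233.8]
tcp_rot: [-3.14, -0.001, 1.938]
ft_force: [-0.7, 0.9, -0.5]
grip_width: 10.5
time_s: 10.55
tool_pos: [535.5, -190.4, 228.6]
tcp_rot: [-3.141, -0.0, 1.938]
ft_force: [-0.4, 0.8, -0.8]
grip_width: 10.8
```

```bash
python3 -m handwheel '[[0,0,-1.5,0,0,0,-1],[0,0,-1.5,0,0,0,-1],[0,0,0,0,0,0,-1]]' 55
python3 -m handwheel '[[0,0,-1.5,0,0,0,-1],[0,0,-1.5,0,0,0,-1],[0,0,0,0,0,0,-1]]' 55
```

```text
time_s: 10.85
tool_pos: [535.6, -190.4, 225.7]
tcp_rot: [-3.141, -0.0, 1.938]
ft_force: [0.3, 0.0, -0.2]
grip_width: 10.2
time_s: 11.15
tool_pos: [536.5, -191.0, 224.6]
tcp_rot: [3.14, 0.002, 1.938]
ft_force: [-1.4, -0.5, 5.4]
grip_width: 10.1
```

```bash
python3 -m handwheel '[[0,0,-0.5,0,0,0,-1],[0,0,0,0,0,0,-1]]' 55
python3 look2.py b; python3 -c "
from workcell import ctrl
print(ctrl.observe()['wrist_torque'])"
```

```text
time_s: 11.35
tool_pos: [536.6, -191.1, 224.5]
tcp_rot: [3.14, 0.003, 1.938]
ft_force: [-1.0, -0.1, 6.7]
grip_width: 10.2
[ 536.61 -191.1   224.54] [3.14 0.   1.94] 10.222020982496137 [-0.98 -0.12  6.67]
side origin 270 109 proj tcp axis at 154,190 [299.86 147.87] [299.99 134.03]
top origin 403 192 proj tcp axis at 154,190 [429.51 223.36] [434.46 220.57]
[-0.04296633  0.25371284 -0.05879032]
```

View pics/bw.png

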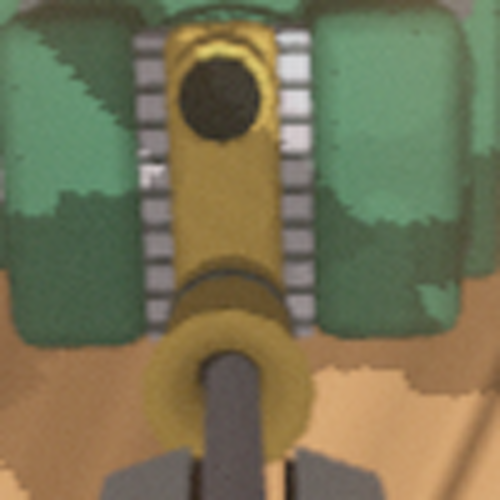

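View pics/bs.png

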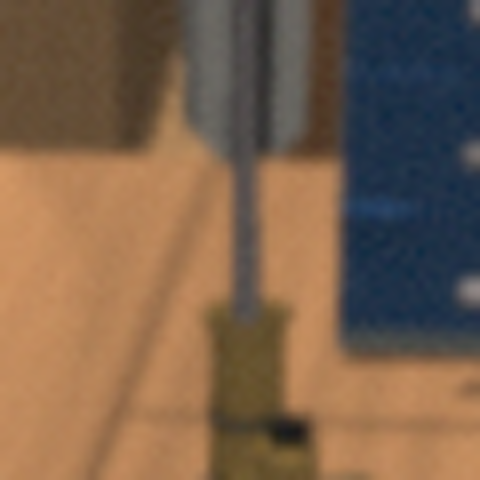

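The tube has entered the bore, and in the wrist crop it sits slightly right of the bore's centre. Contact started at about z = 225, with the tip about 11 mm below the mouth, which fits the seal. Under load the arm yields outward by about (+1.1, -0.7) mm, so I'll bring that back while pressing on.

```bash
python3 -m handwheel '[[-1,0.6,0,0,0,0,-1],[-0.4,0.2,-1,0,0,0,-1],[0,0,0,0,0,0,-1]]' 55
python3 -m handwheel '[[-0.4,0.2,-1,0,0,0,-1],[0,0,0,0,0,0,-1]]' 55
```

```text
time_s: 11.8
tool_pos: [536.0, -190.7, 224.5]
tcp_rot: [3.138, 0.005, 1.938]
ft_force: [-0.3, 0.8, 7.3]
grip_width: 10.6
time_s: 12.0
tool_pos: [536.0, -190.7, 224.0]
tcp_rot: [3.137, 0.005, 1.938]
ft_force: [-0.4, 0.5, 9.4]
grip_width: 10.5
```

```bash
python3 -m handwheel '[[-0.5,0.2,-1,0,0,0,-1],[-0.5,0.2,-1,0,0,0,-1],[0,0,0,0,0,0,-1]]' 55
python3 -m handwheel '[[0,0,-1,0,0,0,-1],[0,0,-1,0,0,0,-1],[0,0,0,0,0,0,-1]]' 55
```

```text
time_s: 12.3
tool_pos: [535.3, -190.4, 222.3]
tcp_rot: [3.136, 0.006, 1.938]
ft_force: [0.1, -0.4, 11.0]
grip_width: 10.5
time_s: 12.6
tool_pos: [535.3, -190.4, 220.4]
tcp_rot: [3.136, 0.006, 1.938]
ft_force: [0.1, 0.7, 10.4]
grip_width: 10.6
```

The seal is moving at a steady 11 N or so with no side force. I'll continue down.

```bash
python3 -m handwheel '[[0,0,-1.5,0,0,0,-1],[0,0,-1.5,0,0,0,-1],[0,0,-1.5,0,0,0,-1],[0,0,0,0,0,0,-1]]' 55
python3 -m handwheel '[[0,0,-1.5,0,0,0,-1],[0,0,-1.5,0,0,0,-1],[0,0,-1,0,0,0,-1],[0,0,0,0,0,0,-1]]' 55
```

```text
time_s: 13.0
tool_pos: [535.3, -190.4, 215.7]
tcp_rot: [3.136, 0.006, 1.938]
ft_force: [0.4, 1.4, 9.7]
grip_width: 10.3
time_s: 13.4
tool_pos: [535.4, -190.4, 211.8]
tcp_rot: [3.136, 0.006, 1.938]
ft_force: [-0.7, -0.2, 10.1]
grip_width: 10.3
```

```bash
python3 -m handwheel '[[0,0,-1,0,0,0,-1],[0,0,-1,0,0,0,-1],[0,0,0,0,0,0,-1]]' 55
python3 -m handwheel '[[0,0,-1,0,0,0,-1],[0,0,0,0,0,0,-1],[0,0,0,0,0,0,-1]]' 55
python3 -m handwheel '[[0,0,-0.7,0,0,0,-1],[0,0,0,0,0,0,-1]]' 55
```

```text
time_s: 13.7
tool_pos: [535.4, -190.4, 209.8]
tcp_rot: [3.136, 0.006, 1.938]
ft_force: [0.1, -0.1, 10.7]
grip_width: 10.7
time_s: 14.0
tool_pos: [535.4, -190.4, 208.8]
tcp_rot: [3.136, 0.006, 1.938]
ft_force: [0.7, 0.2, 11.7]
grip_width: 10.8
time_s: 14.2
tool_pos: [535.4, -190.5, 208.2]
tcp_rot: [3.136, 0.006, 1.938]
ft_force: [0.3, 0.2, 10.9]
grip_width: 10.7
```

```bash
python3 -m handwheel '[[0,0,-0.7,0,0,0,-1],[0,0,0,0,0,0,-1]]' 55
python3 -m handwheel '[[0,0,-0.7,0,0,0,-1],[0,0,0,0,0,0,-1]]' 55
python3 -m handwheel '[[0,0,-0.7,0,0,0,-1],[0,0,0,0,0,0,-1]]' 55
```

```text
time_s: 14.4
tool_pos: [535.5, -190.4, 207.5]
tcp_rot: [3.136, 0.006, 1.938]
ft_force: [1.1, 0.1, 10.5]
grip_width: 10.4
time_s: 14.6
tool_pos: [535.8, -190.6, 207.3]
tcp_rot: [3.136, 0.007, 1.938]
ft_force: [-0.1, 0.4, 12.7]
grip_width: 10.6
time_s: 14.8
tool_pos: [536.0, -190.8, 207.2]
tcp_rot: [3.135, 0.008, 1.938]
ft_force: [-0.5, -0.2, 14.0]
grip_width: 9.9
```

The force is rising while z holds at about 207.3, roughly 17 mm past first contact, so this is the bottom. I'll confirm at about 18 N.

```bash
python3 -m handwheel '[[-0.4,0.2,-0.9,0,0,0,-1],[0,0,0,0,0,0,-1]]' 55
python3 -m handwheel '[[-0.4,0.2,-0.9,0,0,0,-1],[0,0,0,0,0,0,-1],[0,0,0,0,0,0,-1]]' 55
```

```text
time_s: 15.0
tool_pos: [536.0, -190.8, 207.2]
tcp_rot: [3.134, 0.009, 1.938]
ft_force: [-1.5, 0.5, 16.8]
grip_width: 10.4
time_s: 15.3
tool_pos: [536.0, -190.9, 207.1]
tcp_rot: [3.134, 0.01, 1.938]
ft_force: [0.0, 1.3, 17.8]
grip_width: 10.2
```

Home is confirmed: about 18 N with no further travel. I'll unload the arm before opening.

```bash
python3 -m handwheel '[[0.9,-0.5,2,0,0,0,-1],[0.9,-0.5,2,0,0,0,-1],[0.9,-0.5,1.5,0,0,0,-1],[0,0,0,0,0,0,-1],[0,0,0,0,0,0,-1]]' 55
```

```text
time_s: 15.8
tool_pos: [535.9, -190.8, 207.4]
tcp_rot: [3.139, 0.002, 1.938]
ft_force: [0.7, -0.9, 7.6]
grip_width: 10.2
```

```bash
python3 -m handwheel '[[0.6,-0.3,1.5,0,0,0,-1],[0.3,-0.2,1,0,0,0,-1],[0,0,0,0,0,0,-1],[0,0,0,0,0,0,-1]]' 55
python3 look2.py c
```

```text
time_s: 16.2
tool_pos: [535.4, -190.5, 207.7]
tcp_rot: [-3.141, -0.001, 1.938]
ft_force: [0.2, -0.2, 0.7]
grip_width: 10.6
[ 535.36 -190.51  207.67] [-3.14 -0.    1.94] 10.638927589364652 [ 0.22 -0.18  0.66]
side origin 270 109 proj tcp axis at 154,190 [300.33 147.97] [300.46 134.12]
top origin 403 192 proj tcp axis at 154,190 [429.25 223.98] [434.19 221.21]
```

View pics/cs.png

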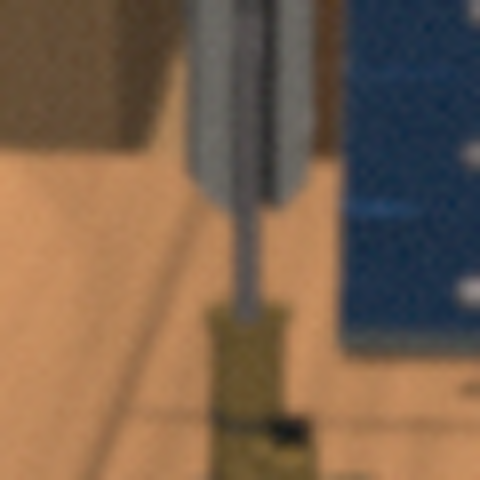

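The load is off (0.7 N) and the tube stands upright in the port, its foot at rim height in the side crop (248,318). I'll open the gripper.

```bash
python3 -m handwheel '[[0,0,0,0,0,0,-0.7],[0,0,0,0,0,0,-0.5],[0,0,0,0,0,0,-0.3],[0,0,0,0,0,0,-0.1],[0,0,0,0,0,0,0]]' 20
python3 -m handwheel '[[0,0,0,0,0,0,0],[0,0,0,0,0,0,0],[0,0,0,0,0,0,0]]' 20
python3 - <<'E'
from h import *
np.set_printoptions(precision=2,suppress=True)
s=ctrl.observe(); p=np.array(s["tool_pos"]); print(p,s["grip_width"])
im=ctrl.camera("wrist"); cv2.imwrite("pics/d.png",im)
im=ctrl.camera("side"); cv2.imwrite("pics/ds.png",cv2.resize(im[70:190,240:360],None,fx=5,fy=5,interpolation=cv2.INTER_CUBIC))
for z in (125.3,195.3,265.3): print(z,proj("side",[535.4,-190.5,z]))
E
```

```text
time_s: 16.85
tool_pos: [535.7, -190.7, 208.4]
tcp_rot: [3.142, 0.0, 1.938]
ft_force: [-0.2, 0.0, 0.4]
grip_width: 42.8
time_s: 17.15
tool_pos: [535.7, -190.7, 208.4]
tcp_rot: [3.142, 0.0, 1.938]
ft_force: [0.3, -0.5, -0.3]
grip_width: 47.3
[ 535.72 -190.71  208.38] 47.28206012566947
125.3 [300.2  158.69]
195.3 [300.46 132.04]
265.3 [300.74 103.6 ]
```

View pics/d.png

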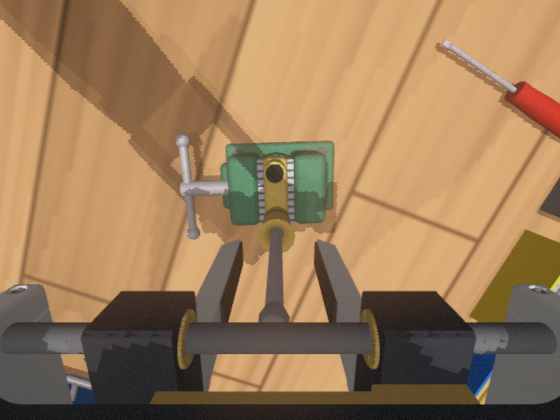

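View pics/ds.png

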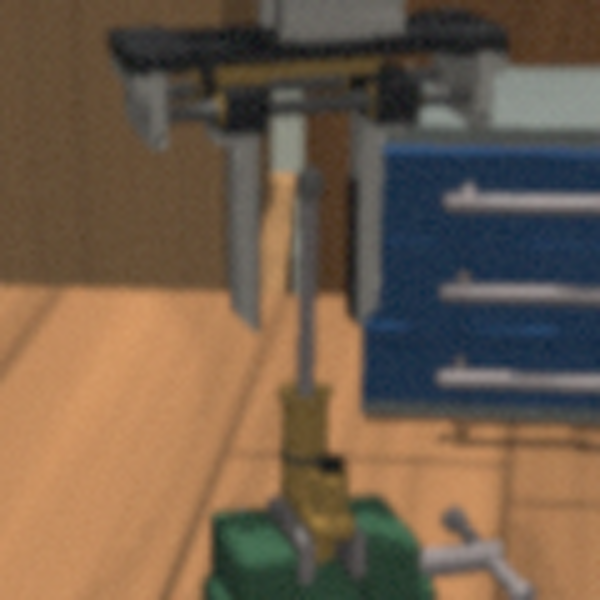

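The tube stands free and straight between the open fingers. Its top is at (302,104) in the side view, against a prediction of (300.7,103.6) for fully home. I'll retreat straight up.

```bash
python3 -m handwheel '[[0,0,10,0,0,0,0],[0,0,20,0,0,0,0],[0,0,25,0,0,0,0],[0,0,25,0,0,0,0],[0,0,25,0,0,0,0]]'
python3 -m handwheel '[[0,0,20,0,0,0,0],[0,0,0,0,0,0,0],[0,0,0,0,0,0,0]]'
python3 -m handwheel '[[-5,35,0,0,0,0,0],[-5,35,0,0,0,0,0],[-5,35,0,0,0,0,0],[0,0,0,0,0,0,0],[0,0,0,0,0,0,0]]'
python3 - <<'E'
from h import *
np.set_printoptions(precision=2,suppress=True)
im=ctrl.camera("top"); cv2.imwrite("pics/et.png",im)
im=ctrl.camera("side"); cv2.imwrite("pics/es.png",im); cv2.imwrite("pics/es2.png",cv2.resize(im[90:190,250:350],None,fx=6,fy=6,interpolation=cv2.INTER_CUBIC))
for c in ["side","top"]:
  for q in ["tube_centre","tube_tip","port"]: print(c,q,[(d["score"],d["centre"]) for d in ctrl.mark_of(q,c)[:2]])
  for z in (154,195.3,265.3): print(z,proj(c,[535.4,-190.5,z]))
E
```

```text
time_s: 17.75
tool_pos: [535.8, -190.7, 315.3]
tcp_rot: [3.141, 0.001, 1.938]
ft_force: [-0.3, -0.1, 0.1]
grip_width: 46.8
time_s: 18.05
tool_pos: [535.8, -190.7, 333.7]
tcp_rot: [3.141, 0.001, 1.938]
ft_force: [0.1, 0.0, -0.3]
grip_width: 47.0
time_s: 18.55
tool_pos: [520.1, -85.1, 331.9]
tcp_rot: [-3.139, -0.001, 1.94]
ft_force: [-0.6, -0.7, 0.2]
grip_width: 47.1
side tube_centre [(0.75, [300.9, 134.8])]
side tube_tip [(0.7, [297.7, 146.5]), (0.46, [300.2, 157.3])]
side port [(0.88, [299.7, 146.8])]
154 [300.31 147.97]
195.3 [300.46 132.04]
265.3 [300.74 103.6 ]
top tube_centre [(0.38, [262.9, 296.9])]
top tube_tip []
top port []
154 [429.24 223.96]
195.3 [434.94 220.77]
265.3 [445.69 214.74]
```

View pics/es2.png

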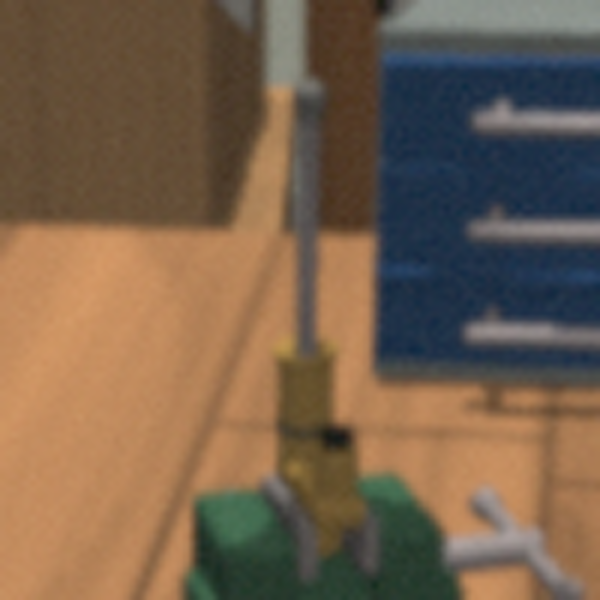

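View pics/et.png

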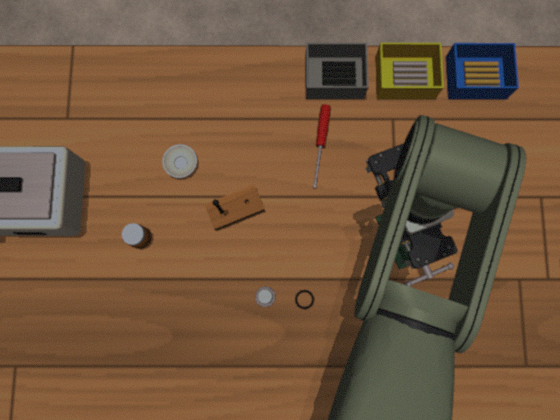

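The tube stands upright in the port, with its top at (302,103.7) in the side view, as predicted for home. The spare, rack, screwdriver, ring, chestpiece, jar and dish sit where they were in the first top view. The arm is clear, so I'm handing in.

```bash
python3 -c "
from workcell import ctrl
print(ctrl.observe()['time_s']); print(ctrl.job_done())"
```

```text
18.95
the job is handed in; nothing more can be done
None
```

The chrome tube is standing in the yoke's open port, pressed fully home with the seal sleeve on the bottom. I handed the job in at about 19 s of the 43 s allowed.

- **Insertion:** I gripped the tube across the rack and lined it up over the port with the wrist camera. The tip met the seal about 11 mm below the mouth. The seal then slid at a steady 10–12 N for about 17 mm.
- **Bottom:** The tube stopped dead about 28 mm below the mouth. The force rose to 17.8 N, the highest reading, with only 0.1–0.2 mm of further movement. I took the load off to under 1 N before opening the gripper.
- **Last checks:** In the side view the tube's top was at row 103.7, against 103.6 predicted for fully home, and the tube stood upright. That view resolves only about 2 mm in height. In the last top view the other items were where they started, and the gripper was clear.

Some readings disagreed:
- **Grip width:** It read 10–11 mm on the 9 mm tube throughout, although the tube held firmly and showed no sign of slipping.
- **Tip position:** The trained networks' wrist-camera marks for the tube and port were off by up to a few mm, so I used the visible edges of the rim and tip instead.
- **Last top view:** The arm hid the tube and port there, so the final placing was checked from the side view only.

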